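# Close the green pressure vessel to its click

## Robot

A 6-joint arm with a two-finger parallel gripper is mounted at the origin on the work surface. World frame = base frame: x ahead of the robot, y to its left, z up, the work surface at z = 0. Lengths are in m, angles in rad, forces in N, time in s.
With the tool pointing down it reaches from about 0.3 to 0.775 m from the base axis. Payload 14.6 kg.
Tool frame: the origin (TCP) lies midway between the tips of the shut fingers; the grasp point (between the pads) lies behind it (grasp_offset is the x of the grasp point in the tool frame, in m); x points along the fingers, z is the direction in which the jaws open and shut, and the axes are right-handed (so a half turn about x gives the same grasp; the last joint's range is limited). The gripper opens to 94 mm and grips with 3 to 60 N. Pads are 16 mm wide; open, the fingers measure 119 mm over their backs; the gripper's body (75 mm by 177 mm) begins 78 mm behind the grasp point.
Start: joints at [-1.252, 0.3, 1.521, -0, 1.321, -0.067], TCP at [0.207, -0.51, 0.205] pointing down, gripper open.
Joint ranges: [-3.03, 3.03], [-0.79, 2.21], [0.23, 2.52], [-1.04, 4.18], [0, 3.07], [-2.55, 2.55]. Speed limits (rad/s): [2.22, 2.22, 2.57, 3.14, 3.14, 3.14].

## Interface

Orientations are given as a unit quaternion [x, y, z, w].
In Python, from plant import * gives the robot as it stands.
- The arm moves only by the tool play_rows, never from a script. Its argument "deltas" is one flat list of numbers, 7 for each row, row after row: the finger opening in mm, from 0 to 94, then the shift along the world's x, y, z scaled (see below), then the turn, a rotation vector about the world's x, y, z scaled (see below). A call has 1 to 5 rows; each row is the pose to reach, as a shift and turn from the pose measured when the call began; what a row does not reach only later rows make up. The controller multiplies each number of a shift by 150 mm and each number of a turn by 30 degrees. A row lasts 1/12 s, in which the tool goes at most 41.7 mm and 7.16 degrees, less where a joint would pass 70% of its speed; a pose out of reach is approached as far as the arm can. A call with a number of a shift or a turn outside -1 to 1 is refused whole. A call with a gripper value outside its range is refused whole. The fingers move at their own pace and stop on an object; the grip force is fixed at half the most. Time passes only in rows, so rows that repeat a pose let the fingers close. It gives the time, the measured TCP pose, the force and the opening at its end, in the units of the state.
- state(): the state, without advancing time (a new reading comes with each control period).
- capture(name): name is "scene" or "top" or "wrist"; returns a dict with "image" (400x640x3 uint8, red, green, blue), "depth" (400x640 float32, m along the optical axis (not along the pixel's ray), 0 where there is no reading), "vertical_fov" (degrees; the focal length in pixels is half the picture's height over the tangent of half this angle, whatever the lens; pixels are square), "cx", "cy" (the principal point, pixels), "origin" and "attitude" of the camera in the world; the wrist camera has in their place "T_tool_cam" (4x4, takes a point from camera to tool coordinates, whose origin is the TCP and whose axes are the tool frame's). Camera axes: x right, y down, z forward; pixel columns grow to the right and rows downward; lengths in m; the calibration is good to about 2 mm. A picture is of the moment at which its call begins: read the wrist's pose just before it.
- finish_job(): hands the job in, once; it reports no verdict.
The state is a dict: "time_s": time; "joint_positions": joint angles; "qvel": joint speeds; "tau": joint torques, N m; "ee_pos": TCP position; "eef_rot": TCP orientation; "force": force on the tool from outside, world axes, zero at the start; "torque": the same for the moment, N m; "gripper_width": finger opening in m.
Only numpy, scipy, OpenCV 4.12 (cv2) and the standard library are available. Lean on these libraries where they do the work, as an engineer would, in place of code of your own. Each camera call takes 0.05 s, during which the arm holds its last target. There are 200 camera calls.

## Task

Three small pressure vessels stand bolted to the lab bench. Close the one with the green knob: turn its ratchet knob clockwise (seen from above) until the cap is fully home and the knob then slips by at least one full click, and let go. Leave the blue and the orange knobs as they are.

Things in the scene. Friction and masses are not known exactly. Their poses are not given: they have to be found in the camera images.
- green_grip (a point): centre of the green ratchet knob at grip height, on its vertical axis, 132 mm above the bench. The knob is an upright bar 50 mm long (this point's x axis), 14 thick (its y axis), 42 tall, on a disc 52 mm across; the disc's top is 28 mm below this point, the bar's top 14 above. A white line on top marks the +x end. Pinch the bar across its thickness; turning never lifts or lowers it
- green_cap (a joint): turn of the white cap (66 mm across) under the green knob, rad, growing clockwise from above. Starts at 0.35 to 0.75; fully home at a hard stop at 1.1, where the cap's black tick meets the red tick on the fixed vessel's dark collar (84 mm across). It turns along with the knob against light friction (0.02 N m) and stays where it is left
- green_ratchet (a joint): slip of the green knob on its cap, rad, 0 at the start, growing clockwise from above. Stays 0 while the cap turns; once the cap is home the knob slips at its set torque, 0.10 N m, felt as a steady drag. One click is 15 degrees (0.26 rad) of slip; more clicks do no harm. At 0 the knob's white line points at the cap's black tick
- blue_mark (a point): white mark at one end of the blue vessel's knob, top face, 22 mm from the knob's axis and 14 mm above the height to grip. Same kind of vessel and knob as the green one; it must stay as it is. No two vessels' axes are closer than 130 mm.
- orange_mark (a point): white mark at one end of the orange vessel's knob, top face, 22 mm from the knob's axis and 14 mm above the height to grip. Same kind of vessel and knob as the green one; it must stay as it is. No two vessels' axes are closer than 130 mm.

How it is judged:
At the end, for the whole second after the job is handed in: The green cap is home (within 0.1 rad of its stop at 1.1) and the green knob has slipped at least 0.23 rad, one click, on it (value of joint green_cap above 1 rad and value of joint green_ratchet above 0.23 rad); the robot touches nothing.
It fails at once if the blue knob is turned or moved (its mark by more than 8 mm) (distance of blue_mark from where it was at the start of the episode above 0.008 m).
It fails at once if the orange knob is turned or moved (its mark by more than 8 mm) (distance of orange_mark from where it was at the start of the episode above 0.008 m).
It also fails if it takes over 32 s, if anything falls off the work surface, if the arm or the gripper's body presses on something with over 40 N, if the wrist force passes 120 N, or if a joint passes its speed limit or range.

## Working session

There is one attempt and no reset: what is moved stays moved. The work goes in short steps, Python scripts to look and compute and a tool call to move; the robot and the scene stay as the last step left them, time stands still between calls to the robot, and variables do not carry over. Pictures are saved under pics/ and viewed, about 8 in all and at most 12, crops included, and the job is handed in when it is done.

Besides the shell and the picture viewer there is one more tool, called in YAML: its name, and indented under it one key for each argument. play_rows: Moves the arm, as the interface text tells. Shifts and turns lie within -1 to 1; 1 stands for 150 mm of shift or 30 degrees of turn. Its arguments: {"type":"object","properties":{"deltas":{"type":"array"}},"required":["deltas"]}

```bash
mkdir -p pics
cat > h.py <<'E'
from plant import *
import numpy as np, cv2
from scipy.spatial.transform import Rotation as R
def cam(n):
    s=state(); c=capture(n)
    f=200/np.tan(np.radians(c["vertical_fov"])/2)
    if n=="wrist":
        T=np.eye(4);T[:3,:3]=R.from_quat(s["eef_rot"]).as_matrix();T[:3,3]=s["ee_pos"]
        T=T@np.array(c["T_tool_cam"])
    else:
        T=np.eye(4);a=np.array(c["attitude"]);T[:3,:3]=R.from_quat(a).as_matrix() if a.size==4 else a.reshape(3,3);T[:3,3]=c["origin"]
    c["f"]=f;c["T"]=T
    return c
def ray(c,uv,z):
    uv=np.atleast_2d(np.array(uv,float))
    d=np.c_[(uv[:,0]-c["cx"])/c["f"],(uv[:,1]-c["cy"])/c["f"],np.ones(len(uv))]@c["T"][:3,:3].T
    o=c["T"][:3,3]
    return o+d*((z-o[2])/d[:,2])[:,None]
def save(c,n,crop=None,k=1):
    im=c["image"][:,:,::-1]
    if crop: im=im[crop[1]:crop[3],crop[0]:crop[2]]
    cv2.imwrite("pics/"+n,cv2.resize(im,None,fx=k,fy=k,interpolation=cv2.INTER_CUBIC))
E
python3 - <<'E'
from h import *
a=cam("top");b=cam("scene")
for c in(a,b):print(c["T"].round(3).tolist(),c["f"])
cv2.imwrite("pics/1.png",np.vstack([a["image"],b["image"]])[:,:,::-1][:, :][::1])
im=np.vstack([a["image"],b["image"]])[:,:,::-1]
cv2.imwrite("pics/1.png",cv2.resize(im,(480,600)))
save(a,"top.png")
print(state())
E
```

```text
[[-0.011, -0.996, 0.085, 0.493], [-0.999, 0.008, -0.038, 0.012], [0.037, -0.086, -0.996, 0.864], [0.0, 0.0, 0.0, 1.0]] 383.1013283784032
[[-0.786, 0.403, -0.468, 0.871], [0.618, 0.529, -0.582, 0.381], [0.014, -0.747, -0.665, 0.585], [0.0, 0.0, 0.0, 1.0]] 368.9551062367013
{'time_s': 0.1, 'joint_positions': array([-1.25162657e+00,  3.00408591e-01,  1.52148634e+00,  5.88597503e-06,
        1.32072050e+00, -6.65937617e-02]), 'qvel': array([ 0.00020963, -0.00122175, -0.00229808,  0.00090775, -0.00041415,
       -0.00045217]), 'tau': array([ 2.05080265e-03, -5.32644296e+01, -3.53285229e+01,  7.10040238e-02,
        2.35183036e-02, -7.57452221e-05]), 'ee_pos': array([ 0.20687693, -0.50936378,  0.2049607 ]), 'eef_rot': array([ 0.39510738,  0.58685622, -0.39466128,  0.58628697]), 'force': array([0.55003131, 0.74137206, 0.89387534]), 'torque': array([0.01778793, 0.00750997, 0.05580315]), 'gripper_width': 0.09371037755825383}
```

View pics/top.png

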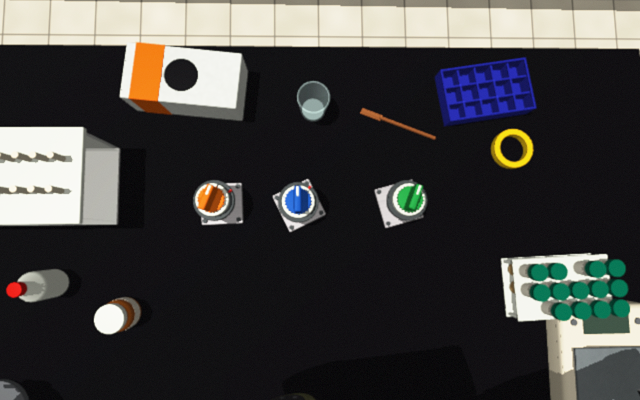

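View pics/1.png

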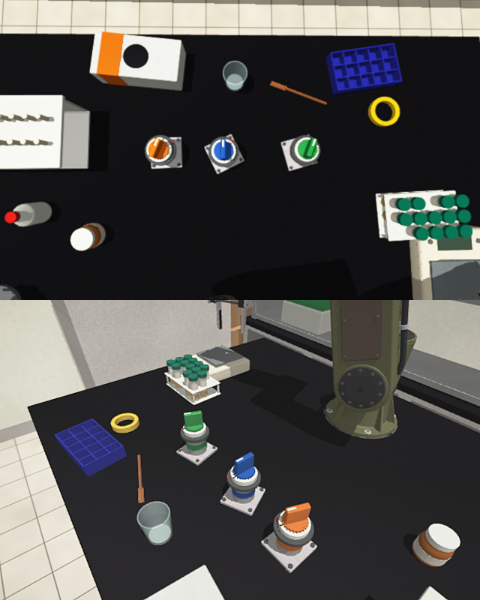

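The top view shows orange at (211,198), blue at (298,200) and green at (408,198). On the green knob the white line sits near the bar's upper right end. Next I measure them.

Run:
```python
from h import *
c=cam("top")
hsv=cv2.cvtColor(c["image"],cv2.COLOR_RGB2HSV)
for n,lo,hi,u in(("green",50,75,408),("blue",100,125,298),("orange",5,20,211)):
    m=cv2.inRange(hsv,(lo,120,60),(hi,255,255)); w=np.zeros_like(m); w[165:235,u-35:u+35]=m[165:235,u-35:u+35]
    v,uu=np.nonzero(w); d=c["depth"][v,uu]
    p=np.c_[(uu-c["cx"])/c["f"]*d,(v-c["cy"])/c["f"]*d,d]@c["T"][:3,:3].T+c["T"][:3,3]
    t=p[p[:,2]>0.138]
    print(n,len(p),len(t),np.percentile(p[:,2],[5,50,95]).round(3))
    (r,s,a)=cv2.minAreaRect((t[:,:2]*1000).astype(np.float32)); print(np.round(r,1),np.round(s,1),a, t[:,:2].mean(0).round(4))
save(c,"2.png",(360,165,450,235),8)
```

```text
green 496 167 [0.104 0.11  0.147]
[ 530.  -105.7] [ 39.1 243.5] 26.358823776245117 [ 0.5702 -0.1901]
blue 491 149 [0.104 0.107 0.147]
[543.5  26.3] [102.8  16.8] 6.564307689666748 [0.5661 0.029 ]
orange 534 174 [0.104 0.112 0.147]
[544.2 107.4] [213.2  47.8] 71.07389831542969 [0.5737 0.2001]
```

View pics/2.png

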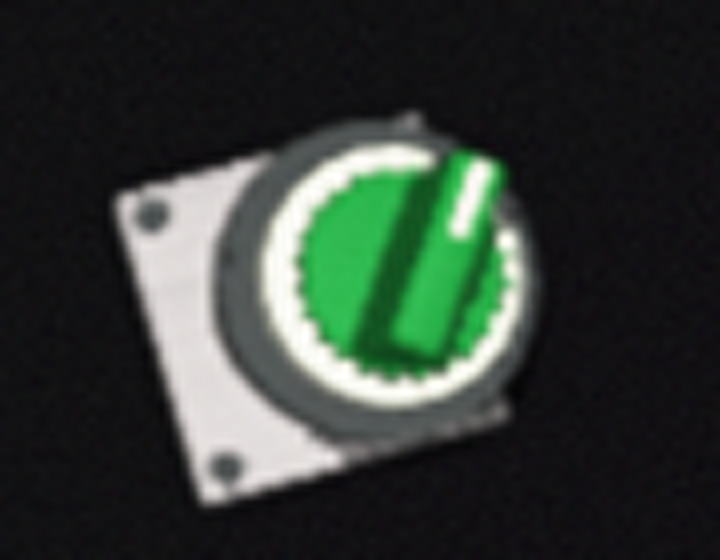

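Run:
```python
from h import *
c=cam("top")
px=lambda u,v:(360+(u+.5)/8-.5,165+(v+.5)/8-.5)
P=ray(c,[px(450,150),px(508,165),px(440,365),px(390,345)],.146)[:,:2]
print(P.round(4)); ctr=P.mean(0); d=P[:2].mean(0)-P[2:].mean(0)
print("ctr",ctr.round(4),"len",np.linalg.norm(d),"yaw",np.degrees(np.arctan2(d[1],d[0])),"wid",np.linalg.norm(P[0]-P[1]),np.linalg.norm(P[2]-P[3]))
print("blue,orange",ray(c,[(298,200),(211,198)],.132).round(3).tolist())
s=state();M=R.from_quat(s["eef_rot"]).as_matrix();print(M.round(3).tolist(), np.degrees(np.arctan2(M[1,2],M[0,2])))
print(globals().get("grasp_offset"))
```

```text
[[ 0.5987 -0.1974]
 [ 0.595  -0.2113]
 [ 0.5473 -0.1933]
 [ 0.5521 -0.1815]]
ctr [ 0.5733 -0.1959] len 0.050118979712268974 yaw -19.727037524015817 wid 0.014356772252282955 0.012784981889393308
blue,orange [[0.57, 0.028, 0.132], [0.575, 0.193, 0.132]]
[[-0.0, 0.927, 0.376], [0.001, 0.376, -0.927], [-1.0, 0.0, -0.001]] -67.89792232333592
-0.0188
```

play_rows:
  deltas: [94,0.2,0.17,0.3,0,0,0.3,94,0.4,0.35,0.3,0,0,0.6,94,0.6,0.53,0.3,0,0,0.92,94,0.8,0.7,0.3,0,0,0.92,94,0.8,0.7,0.3,0,0,0.92]

```text
time_s: 0.62
ee_pos: [0.3302, -0.4012, 0.2506]
eef_rot: [0.24, 0.665, -0.24, 0.665]
force: [-0.3, -0.2, -0.5]
gripper_width: 0.0937
```

play_rows:
  deltas: [94,0.2,0.17,0,0,0,0.3,94,0.4,0.35,0,0,0,0.6,94,0.6,0.53,0,0,0,0.92,94,0.8,0.7,0,0,0,0.92,94,0.8,0.7,0,0,0,0.92]

```text
time_s: 1.03
ee_pos: [0.4536, -0.2923, 0.2502]
eef_rot: [0.071, 0.703, -0.07, 0.704]
force: [0.1, 0.3, -0.4]
gripper_width: 0.0942
```

play_rows:
  deltas: [94,0.2,0.17,0,0,0,0.3,94,0.4,0.35,0,0,0,0.6,94,0.6,0.53,0,0,0,0.92,94,0.8,0.7,0,0,0,0.92,94,0.8,0.7,0,0,0,0.92]

```text
time_s: 1.45
ee_pos: [0.5768, -0.1834, 0.2492]
eef_rot: [-0.102, 0.7, 0.104, 0.699]
force: [0.2, 0.5, -0.8]
gripper_width: 0.0939
```

play_rows:
  deltas: [94,0,0,0,0,0,0.92,94,0,0,0,0,0,0.92,94,0,0,0,0,0,0.92,94,0,0,0,0,0,0.92,94,0,0,0,0,0,0.92]

```text
time_s: 1.87
ee_pos: [0.5764, -0.184, 0.2489]
eef_rot: [-0.267, 0.655, 0.269, 0.654]
force: [-0.2, -0.2, -0.0]
gripper_width: 0.094
```

play_rows:
  deltas: [94,0,0,0,0,0,0.92,94,0,0,0,0,0,0.92,94,0,0,0,0,0,0.92,94,0,0,0,0,0,0.92,94,0,0,0,0,0,0.92]

```text
time_s: 2.28
ee_pos: [0.5762, -0.1845, 0.2488]
eef_rot: [-0.415, 0.572, 0.417, 0.571]
force: [-0.1, 0.0, -0.8]
gripper_width: 0.0939
```

Run:
```python
from h import *
c=cam("wrist");s=state();print(s["time_s"],s["ee_pos"],s["joint_positions"].round(2))
M=R.from_quat(s["eef_rot"]).as_matrix();print(M.round(3).tolist(), np.degrees(np.arctan2(M[1,2],M[0,2])))
g=np.array([0.5733,-0.1959,.146]);L=np.linalg.inv(c["T"])@np.r_[g,1];print("expected px",L[:2]/L[2]*c["f"]+[c["cx"],c["cy"]],L[2])
save(c,"3.png")
```

```text
2.3333 [ 0.57619423 -0.18444365  0.24876123] [-0.37  0.4   1.29 -0.    1.46 -1.62]
[[-0.004, -0.95, 0.312], [0.001, 0.312, 0.95], [-1.0, 0.004, -0.0]] 71.81015505661503
expected px [305.53836344 197.96174606] 0.2924418832211981
```

View pics/3.png

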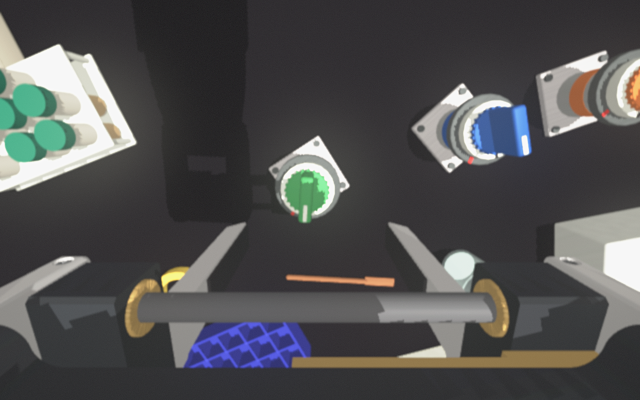

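The wrist view puts the green bar centre at (305,196), against an expected (305.5,198), so the two measurements agree. The white line points down and the red tick is at about (292,213), so the cap needs roughly 30–35° more to reach home. I'll descend, close the fingers and turn.

play_rows:
  deltas: [94,-0.02,-0.077,-0.2,0,0,-0.05,94,-0.02,-0.077,-0.45,0,0,-0.05,94,-0.02,-0.077,-0.7,0,0,-0.05,94,-0.02,-0.077,-0.905,0,0,-0.05,94,-0.02,-0.077,-0.905,0,0,-0.05]

```text
time_s: 2.75
ee_pos: [0.5704, -0.1952, 0.1068]
eef_rot: [-0.401, 0.582, 0.409, 0.577]
force: [-0.2, 0.5, -0.7]
gripper_width: 0.094
```

Run:
```python
from h import *
c=cam("wrist");s=state();print(s["time_s"],s["ee_pos"],s["force"])
M=R.from_quat(s["eef_rot"]).as_matrix();print(np.degrees(np.arctan2(M[1,2],M[0,2])))
save(c,"4.png")
```

```text
2.8 [ 0.57187798 -0.19574678  0.11075717] [-0.0324437  -0.39155535  0.9201407 ]
69.98472174821848
```

View pics/4.png

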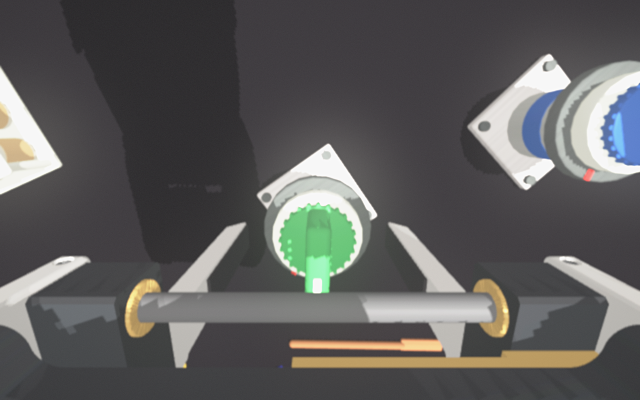

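The bar at about u=317 is centred between the fingertips at 245 and 390. Closing the fingers now.

play_rows:
  deltas: [60,0.01,0,0.015,0,0,0,30,0.01,0,0.015,0,0,0,5,0.01,0,0.015,0,0,0,5,0.01,0,0.015,0,0,0,5,0.01,0,0.015,0,0,0]

```text
time_s: 3.22
ee_pos: [0.5737, -0.1959, 0.1141]
eef_rot: [-0.403, 0.581, 0.407, 0.578]
force: [-0.2, 0.3, -0.1]
gripper_width: 0.064
```

play_rows:
  deltas: [5,0,0,0,0,0,0,5,0,0,0,0,0,0,5,0,0,0,0,0,0,5,0,0,0,0,0,0,5,0,0,0,0,0,0]

```text
time_s: 3.63
ee_pos: [0.5737, -0.1959, 0.1141]
eef_rot: [-0.403, 0.581, 0.407, 0.578]
force: [-0.7, -0.3, 0.1]
gripper_width: 0.0304
```

play_rows:
  deltas: [5,0,0,0,0,0,0,5,0,0,0,0,0,0,5,0,0,0,0,0,0,5,0,0,0,0,0,0,5,0,0,0,0,0,0]

```text
time_s: 4.05
ee_pos: [0.5736, -0.196, 0.114]
eef_rot: [-0.403, 0.581, 0.407, 0.578]
force: [-0.8, -0.8, 0.5]
gripper_width: 0.0139
```

Run:
```python
from h import *
s=state();print(s["time_s"],s["ee_pos"],s["force"],s["torque"],s["gripper_width"],s["joint_positions"].round(2))
```

```text
4.05 [ 0.57364535 -0.19596039  0.11401997] [-0.83641332 -0.76518652  0.52185279] [-0.20034205 -0.05413132 -0.02485129] 0.013947162354730841 [-0.39  0.51  1.44 -0.    1.19 -1.61]
```

The fingers stopped at 13.9 mm on the 14 mm bar, with little side force. Now I turn clockwise.

play_rows:
  deltas: [5,0,0,0,0,0,-0.15,5,0,0,0,0,0,-0.3,5,0,0,0,0,0,-0.45,5,0,0,0,0,0,-0.6,5,0,0,0,0,0,-0.75]

```text
time_s: 4.47
ee_pos: [0.5739, -0.1955, 0.1141]
eef_rot: [-0.281, 0.649, 0.286, 0.647]
force: [2.2, 2.8, -1.0]
gripper_width: 0.0142
```

play_rows:
  deltas: [5,0,0,0,0,0,-0.15,5,0,0,0,0,0,-0.3,5,0,0,0,0,0,-0.45,5,0,0,0,0,0,-0.6,5,0,0,0,0,0,-0.75]

```text
time_s: 4.88
ee_pos: [0.5744, -0.1951, 0.114]
eef_rot: [-0.148, 0.691, 0.153, 0.691]
force: [3.5, 2.3, -1.7]
gripper_width: 0.0138
```

Run:
```python
from h import *
s=state();print(s["time_s"],s["ee_pos"],s["force"],s["torque"],s["gripper_width"])
M=R.from_quat(s["eef_rot"]).as_matrix();print(np.degrees(np.arctan2(M[1,2],M[0,2])))
```

```text
4.8833 [ 0.5744221  -0.19511579  0.11403142] [ 3.46646677  2.26452579 -1.73016414] [ 0.35016267 -0.98645772  0.09844807] 0.013823331710233588
24.533830543349683
```

Turned 45.5° so far. The torque is now about 0.1 N m, which is the slip level. I'll turn about 45° more and correct the sideways drift of under 1 mm.

play_rows:
  deltas: [5,-0.003,-0.003,0,0,0,-0.15,5,-0.005,-0.005,0,0,0,-0.3,5,-0.005,-0.005,0,0,0,-0.45,5,-0.005,-0.005,0,0,0,-0.6,5,-0.005,-0.005,0,0,0,-0.75]

```text
time_s: 5.3
ee_pos: [0.5749, -0.195, 0.1141]
eef_rot: [-0.008, 0.705, 0.014, 0.709]
force: [10.4, 3.4, -5.3]
gripper_width: 0.0137
```

play_rows:
  deltas: [5,0,0,0,0,0,-0.15,5,0,0,0,0,0,-0.3,5,0,0,0,0,0,-0.45,5,0,0,0,0,0,-0.6,5,0,0,0,0,0,-0.75]

```text
time_s: 5.72
ee_pos: [0.5756, -0.195, 0.114]
eef_rot: [0.131, 0.693, -0.125, 0.698]
force: [7.5, -0.8, -4.3]
gripper_width: 0.0137
```

Run:
```python
from h import *
s=state();print(s["time_s"],s["ee_pos"],s["force"],s["torque"],s["gripper_width"])
M=R.from_quat(s["eef_rot"]).as_matrix();print(np.degrees(np.arctan2(M[1,2],M[0,2])))
```

```text
5.7167 [ 0.57560537 -0.19499957  0.11403805] [ 7.51702287 -0.80617929 -4.30028141] [-0.25317557 -1.3772058   0.07656142] 0.013708190247914056
-20.87166782524019
```

Turned 91° in total. Now I open, lift and look.

play_rows:
  deltas: [94,0,0,0,0,0,0,94,0,0,0,0,0,0,94,0,0,0,0,0,0,94,0,0,0,0,0,0,94,0,0,0,0,0,0]

```text
time_s: 6.13
ee_pos: [0.5756, -0.195, 0.1141]
eef_rot: [0.13, 0.693, -0.125, 0.698]
force: [0.2, -0.4, 0.2]
gripper_width: 0.0438
```

play_rows:
  deltas: [94,0,0,0,0,0,0,94,0,0,0.2,0,0,0,94,0,0,0.45,0,0,0,94,0,0,0.7,0,0,0,94,0,0,0.93,0,0,0]

```text
time_s: 6.55
ee_pos: [0.5754, -0.1949, 0.2558]
eef_rot: [0.13, 0.693, -0.125, 0.698]
force: [1.3, -0.1, 1.6]
gripper_width: 0.0769
```

Run:
```python
from h import *
c=cam("wrist");s=state();print(s["time_s"],s["ee_pos"],s["force"],s["gripper_width"])
g=np.array([0.5733,-0.1959,.12]);L=np.linalg.inv(c["T"])@np.r_[g,1];u,v=(L[:2]/L[2]*c["f"]+[c["cx"],c["cy"]]).astype(int);print(u,v)
save(c,"5.png",(u-60,max(v-50,0),u+60,v+50),6)
t=cam("top");save(t,"6.png",(180,160,440,240),3)
```

```text
6.6 [ 0.5769248  -0.19556378  0.26329658] [0.39605389 0.16740639 6.04911697] 0.08084093001118763
313 192
```

View pics/5.png

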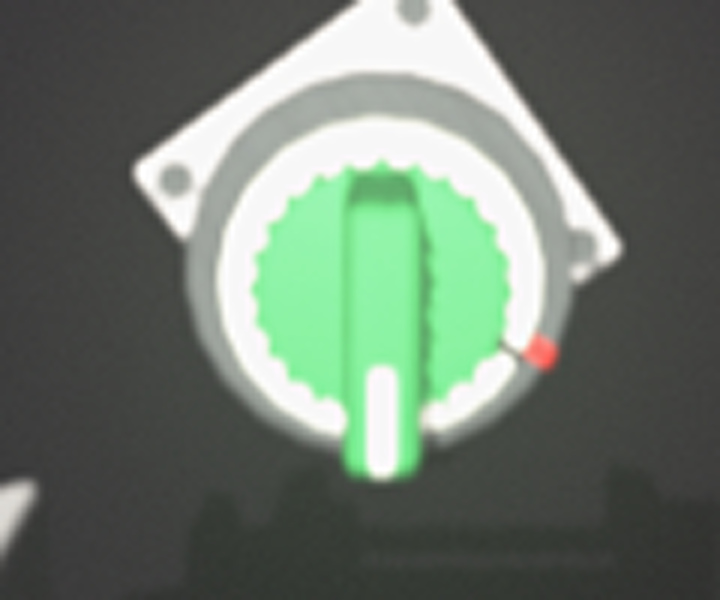

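View pics/6.png

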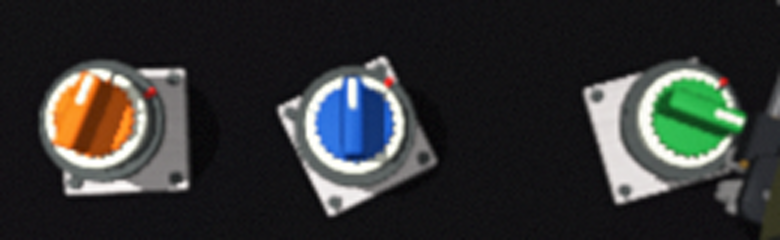

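The black tick at (510,348) in the crop meets the red tick at (540,352). The white line is about 60° past it, so the cap is home with several clicks of slip. The blue and orange knobs look unchanged.

play_rows:
  deltas: [94,0,0,0,0,0,0,94,0,0,0,0,0,0,94,0,0,0,0,0,0]

```text
time_s: 6.9
ee_pos: [0.5767, -0.1955, 0.2589]
eef_rot: [0.13, 0.69, -0.125, 0.701]
force: [-0.1, -0.2, -1.0]
gripper_width: 0.0938
```

```bash
python3 -c "
from plant import *
s=state();print(s['time_s'],s['force'],s['gripper_width']);print(finish_job())"
```

```text
6.9 [-0.05986491 -0.15780476 -0.96652069] 0.09384807132304636
the job is handed in; nothing more can be done
None
```

The green vessel is closed, and I handed the job in at 6.9 s. I gripped the green knob's bar, turned it about 91° clockwise, opened the fingers and lifted clear.

- **Cap and slip:** In the last wrist picture the cap's black tick meets the red tick. The knob's white line is about 60° past it, roughly four clicks of slip. The turning torque read about 0.1 N m after the first 45°, which matches the set slip torque.
- **Other knobs:** In the last top view the blue and orange knobs looked as they did at the start. I judged this by eye and did not measure their marks.
- **Clearance:** At hand-in the gripper was open, its fingertips were about 11 cm above the knob's top, and the residual force was about 1 N.
- **Small disagreement:** While turning, the tool drifted about 2 mm sideways and the horizontal force rose to about 11 N. Both stayed well within the limits, and no check failed.

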